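# Find the rocking corner of the chasing plate and shim it

### The job

The steel plate under the bench block rocks: one of its corners gives way when pushed down. Press on the corners with closed fingertips to find the one that sinks, press that corner's cam shim down flat and leave the other three shims up, then press the same corner once more to make sure it now stands firm. Only press: do not lift or shift the plate, the bench block or the things lying about.

Things in the scene. Friction and masses are not known exactly. Their poses are not given: they have to be found in the camera images.
- stand: the stand's wooden board, 200 x 330 x 12 mm, screwed to the table. Origin: centre of its underside, on the table top; x to its rear (away from the robot), y to its left along the 330 mm, z up. Midway along the plate's sides four 8 mm dowels, 48 mm high, keep the plate in place with 2 mm of play. Beware of the tall desk lamp left of it, within 0.15 m of x 0.65, y 0.28: swing in close to the robot
- plate: the loose steel plate, 160 x 190 x 10 mm, 2.2 kg, lying level over the middle of the board on four rests, a rubber sleeve hiding a steel core at each corner; its top is 52 mm above the table. Origin: centre of its underside; axes along the stand's. Three corners stand hard on their cores; at the fourth, which may be any, the core is 4.5 mm too low
- bench_block: polished steel bench block 66 x 66 x 19 mm lying loose in the middle of the plate, top 71 mm above the table; origin: centre of its underside. Leave it there
- cap: black plastic cap, 34 mm across, 16 mm high, loose on the board between the two left shim tabs; origin: centre of its underside. Leave it there
- scriber: old wooden-handled scriber 73 x 10 x 10 mm, loose on the board between the two right shim tabs; origin: centre of its underside. Leave it there
- corner_front_left (a point): boss on the plate's front left corner (flat, 30 mm across, 1.4 mm high), above its rest: the spot to press. 55 mm from the plate's middle in x, 75 mm in y, 53.4 mm above the table when level. A hard corner yields under 1 mm at 10 N; the rocking one starts level within 1 mm, sinks about 4 mm under 5 to 8 N and springs back; once shimmed it yields under 2 mm
- shim_front_left (a joint): hinge of the front left corner's cam shim: 0 to 0.08 rad at the start (tab up, 30 to 34 degrees above level), 0.60 = tab flat (level), its stop. It stays where it is put; 1 to 3 N on the tab moves it. Flat, its forked cam stands just below the plate's edge and carries a soft corner. Hinge line: along the stand's x, 87 mm from the stand's middle in y, 18 mm above the table
- shim_front_left_tab (a point): top of that shim's steel thumb tab (22 mm wide, 4 mm thick), 46 mm from its hinge, 20 mm short of its round tip; it points out from the plate's left edge, at the same x as the corner's boss. Up: 41 to 45 mm above the table, 38 to 40 mm out from the hinge; flat: 46 mm out, 18 mm above the table. Pressing straight down 28 to 40 mm out from the hinge folds it flat
- corner_front_right (a point): boss on the plate's front right corner (flat, 30 mm across, 1.4 mm high), above its rest: the spot to press. 55 mm from the plate's middle in x, 75 mm in y, 53.4 mm above the table when level. A hard corner yields under 1 mm at 10 N; the rocking one starts level within 1 mm, sinks about 4 mm under 5 to 8 N and springs back; once shimmed it yields under 2 mm
- shim_front_right (a joint): hinge of the front right corner's cam shim: 0 to 0.08 rad at the start (tab up, 30 to 34 degrees above level), 0.60 = tab flat (level), its stop. It stays where it is put; 1 to 3 N on the tab moves it. Flat, its forked cam stands just below the plate's edge and carries a soft corner. Hinge line: along the stand's x, 87 mm from the stand's middle in y, 18 mm above the table
- shim_front_right_tab (a point): top of that shim's steel thumb tab (22 mm wide, 4 mm thick), 46 mm from its hinge, 20 mm short of its round tip; it points out from the plate's right edge, at the same x as the corner's boss. Up: 41 to 45 mm above the table, 38 to 40 mm out from the hinge; flat: 46 mm out, 18 mm above the table. Pressing straight down 28 to 40 mm out from the hinge folds it flat
- corner_rear_left (a point): boss on the plate's rear left corner (flat, 30 mm across, 1.4 mm high), above its rest: the spot to press. 55 mm from the plate's middle in x, 75 mm in y, 53.4 mm above the table when level. A hard corner yields under 1 mm at 10 N; the rocking one starts level within 1 mm, sinks about 4 mm under 5 to 8 N and springs back; once shimmed it yields under 2 mm
- shim_rear_left (a joint): hinge of the rear left corner's cam shim: 0 to 0.08 rad at the start (tab up, 30 to 34 degrees above level), 0.60 = tab flat (level), its stop. It stays where it is put; 1 to 3 N on the tab moves it. Flat, its forked cam stands just below the plate's edge and carries a soft corner. Hinge line: along the stand's x, 87 mm from the stand's middle in y, 18 mm above the table
- shim_rear_left_tab (a point): top of that shim's steel thumb tab (22 mm wide, 4 mm thick), 46 mm from its hinge, 20 mm short of its round tip; it points out from the plate's left edge, at the same x as the corner's boss. Up: 41 to 45 mm above the table, 38 to 40 mm out from the hinge; flat: 46 mm out, 18 mm above the table. Pressing straight down 28 to 40 mm out from the hinge folds it flat
- corner_rear_right (a point): boss on the plate's rear right corner (flat, 30 mm across, 1.4 mm high), above its rest: the spot to press. 55 mm from the plate's middle in x, 75 mm in y, 53.4 mm above the table when level. A hard corner yields under 1 mm at 10 N; the rocking one starts level within 1 mm, sinks about 4 mm under 5 to 8 N and springs back; once shimmed it yields under 2 mm
- shim_rear_right (a joint): hinge of the rear right corner's cam shim: 0 to 0.08 rad at the start (tab up, 30 to 34 degrees above level), 0.60 = tab flat (level), its stop. It stays where it is put; 1 to 3 N on the tab moves it. Flat, its forked cam stands just below the plate's edge and carries a soft corner. Hinge line: along the stand's x, 87 mm from the stand's middle in y, 18 mm above the table
- shim_rear_right_tab (a point): top of that shim's steel thumb tab (22 mm wide, 4 mm thick), 46 mm from its hinge, 20 mm short of its round tip; it points out from the plate's right edge, at the same x as the corner's boss. Up: 41 to 45 mm above the table, 38 to 40 mm out from the hinge; flat: 46 mm out, 18 mm above the table. Pressing straight down 28 to 40 mm out from the hinge folds it flat
Not all that is in view belongs to the job. What is shaped like the bench_block but orange or purple is not meant.

How it is judged:
On the way, in this order (a step that is already met when the one before it is completed fails the run):
1. the corner that rocks is pushed down by the fingers (at least 2.5 mm) (z of any of corner_front_left, corner_front_right, corner_rear_left, corner_rear_right in the frame of stand below 0.0509 m and contact force between the fingers and plate above 1 N), for 0.1 s.
2. one shim is pressed flat, the other three are up (((value of joint shim_front_left above 0.54 rad and value of joint each of shim_front_right, shim_rear_left, shim_rear_right below 0.3 rad) or (value of joint shim_front_right above 0.54 rad and value of joint each of shim_front_left, shim_rear_left, shim_rear_right below 0.3 rad) or (value of joint shim_rear_left above 0.54 rad and value of joint each of shim_front_left, shim_front_right, shim_rear_right below 0.3 rad) or (value of joint shim_rear_right above 0.54 rad and value of joint each of shim_front_left, shim_front_right, shim_rear_left below 0.3 rad))), for 0.2 s.
3. the same corner is pressed again with at least 3 N and its flat shim carries it (contact force between the fingers and plate above 3 N and ((value of joint shim_front_left above 0.54 rad and value of joint each of shim_front_right, shim_rear_left, shim_rear_right below 0.3 rad and contact force between shim_front_left and plate above 1.5 N and z of corner_front_left in the frame of stand above 0.0509 m and horizontal distance between the grasp point and corner_front_left below 0.035 m) or (value of joint shim_front_right above 0.54 rad and value of joint each of shim_front_left, shim_rear_left, shim_rear_right below 0.3 rad and contact force between shim_front_right and plate above 1.5 N and z of corner_front_right in the frame of stand above 0.0509 m and horizontal distance between the grasp point and corner_front_right below 0.035 m) or (value of joint shim_rear_left above 0.54 rad and value of joint each of shim_front_left, shim_front_right, shim_rear_right below 0.3 rad and contact force between shim_rear_left and plate above 1.5 N and z of corner_rear_left in the frame of stand above 0.0509 m and horizontal distance between the grasp point and corner_rear_left below 0.035 m) or (value of joint shim_rear_right above 0.54 rad and value of joint each of shim_front_left, shim_front_right, shim_rear_left below 0.3 rad and contact force between shim_rear_right and plate above 1.5 N and z of corner_rear_right in the frame of stand above 0.0509 m and horizontal distance between the grasp point and corner_rear_right below 0.035 m))), for 0.1 s.
At the end, for the whole second after the job is handed in: The rocking corner's shim is flat (joint above 0.54 rad) and the other three are up (below 0.3 rad); the plate lies level on its rests (tilt under 0.02 rad, within 6 mm sideways and 3 mm in height of its place) and at rest; the bench block still lies on it, moved less than 15 mm (((value of joint shim_front_left above 0.54 rad and value of joint each of shim_front_right, shim_rear_left, shim_rear_right below 0.3 rad) or (value of joint shim_front_right above 0.54 rad and value of joint each of shim_front_left, shim_rear_left, shim_rear_right below 0.3 rad) or (value of joint shim_rear_left above 0.54 rad and value of joint each of shim_front_left, shim_front_right, shim_rear_right below 0.3 rad) or (value of joint shim_rear_right above 0.54 rad and value of joint each of shim_front_left, shim_front_right, shim_rear_left below 0.3 rad)) and angle between plate's own z axis and vertical below 0.02 rad and linear speed of plate below 0.01 m/s and x of plate in the frame of stand between -0.006 and 0.006 m and y of plate in the frame of stand between -0.006 and 0.006 m and z of plate in the frame of stand between 0.039 and 0.045 m and z of bench_block in the frame of plate below 0.014 m and distance of bench_block from where it was at the start of the episode below 0.015 m); the robot touches nothing.
It fails at once if a corner of the plate is lifted more than 6 mm (z of any of corner_front_left, corner_front_right, corner_rear_left, corner_rear_right in the frame of stand above 0.0594 m).
It fails at once if the bench block is moved more than 15 mm or lifted (distance of bench_block from where it was at the start of the episode above 0.015 m or z of bench_block in the frame of plate above 0.016 m).
It fails at once if the cap is moved more than 15 mm (distance of cap from where it was at the start of the episode above 0.015 m).
It fails at once if the scriber is moved more than 15 mm (distance of scriber from where it was at the start of the episode above 0.015 m).
It also fails if it takes over 58 s, if anything falls off the work surface, if the arm or the gripper's body presses on something with over 40 N, if the wrist force passes 120 N, or if a joint passes its speed limit or range.

### The arm

A 6-joint arm with a two-finger parallel gripper is mounted at the origin on a cart in front of the work surface, level with it; the furniture and walls round the work are solid. World frame = base frame: x ahead of the robot, y to its left, z up, the work surface at z = 0. Lengths are in m, angles in rad, forces in N, time in s.
With the tool pointing down it reaches from about 0.3 to 0.875 m from the base axis. Payload 6.4 kg.
Tool frame: the origin (TCP) lies at the very end of the fingers, on their centre line; the grasp point (between the pads) lies 19 mm behind it; z points along the fingers, y is the line along which they close (so a half turn about z gives the same grasp; the last joint's range is limited). The gripper opens to 85 mm and grips with 20 to 120 N. Pads are 22 mm wide; open, the fingers measure 114 mm over their backs; the gripper's body (76 mm by 85 mm) begins 54 mm behind the grasp point. The pads swing forward as they close: fully open they stand 13 mm farther back than shut.
Start: joints at [-1.392, 0.181, 1.607, -0, 1.354, -0.206], TCP at [0.216, -0.533, 0.231] pointing down, gripper open.
Joint ranges: [-2.99, 2.99], [-0.89, 2.07], [0.3, 2.58], [-1.14, 4.28], [0, 2.63], [-3.12, 3.12]. Speed limits (rad/s): [2.57, 2.57, 3.01, 3.14, 3.14, 3.14].

### API

Orientations are given as a unit quaternion [w, x, y, z].
In Python, from bench import ctrl gives the robot as it stands.
- The arm moves only by the tool jog_arm, never from a script. Its argument "series" is a list that holds one entry, the list of rows, each a list of 7 numbers: the shift along the tool's x, y, z in mm, then the turn, a rotation vector about the tool's x, y, z in rad, then the finger opening in mm, from 0 to 85.4. In form: [[[tx, ty, tz, rx, ry, rz, gripper], ...]]. A call has exactly 10 rows; each row shifts and turns the commanded pose from where the row before left it, along the tool's axes as they then stand; what a row does not reach is not made up. A row lasts 1/10 s, in which the tool goes at most 50 mm and 8.59 degrees, less where a joint would pass 70% of its speed; a pose out of reach is approached as far as the arm can. A call with a gripper value outside its range is refused whole. The fingers move at their own pace and stop on an object; the grip force is fixed at half the most. Time passes only in rows, so rows that do not move let the fingers close, or fill a call up. It gives the time, the measured TCP pose, the force, the opening and the grip force at its end, in the units of the state.
- ctrl.get_obs(): the state, without advancing time (a new reading comes with each control period).
- ctrl.camera(name): name is "side" or "top" or "wrist"; returns a dict with "frame" (384x512x3 uint8, blue, green, red), "z_map" (384x512 float32, m along the optical axis (not along the pixel's ray), 0 where there is no reading), "fx", "fy", "cx", "cy" (pixels), "k1" (the pictures are not rectified: a ray, as slopes to the right and down, at radius r is drawn at 1 + k1 r^2 times it, then the intrinsics apply), "xyz" and "rotation" of the camera in the world. Camera axes: x right, y down, z forward; pixel columns grow to the right and rows downward; lengths in m; the calibration is good to about 2 mm. A picture is of the moment at which its call begins.
- ctrl.hand_in(): hands the job in; it is judged then, once.
The state is a dict: "time_s": time; "q": joint angles; "dq": joint speeds; "joint_efforts": joint torques, N m; "eef_pos": TCP position; "eef_rot": TCP orientation; "wrist_force": force on the tool from outside, world axes, zero at the start; "torque": the same for the moment, N m; "opening": opening from 0.0 (shut) to 1.0 (fully open); "grasp_force": force on a finger pad.
Only numpy, scipy, OpenCV 4.12 (cv2) and the standard library are available. Lean on these libraries where they do the work, as an engineer would, in place of code of your own. Each camera call takes 0.05 s, during which the arm holds its last target. There are 200 camera calls.

## Working session

There is one attempt and no reset: what is moved stays moved. The work goes in short steps, Python scripts to look and compute and a tool call to move; the robot and the scene stay as the last step left them, time stands still between calls to the robot, and variables do not carry over. Pictures are saved under pics/ and viewed, at most 10 in all, crops included, and the job is handed in when it is done.

Besides the shell and the picture viewer there is one more tool, called after "Emit:" as name(argument=value, ...), one argument or row to a line, values as JSON. jog_arm: Moves the arm, as the interface text tells. Its arguments: {"type":"object","properties":{"series":{"type":"array"}},"required":["series"]}

```bash
mkdir -p pics
python3 - <<'E'
from bench import ctrl
import cv2,numpy as np
o=ctrl.get_obs();print(o['eef_pos'],o['eef_rot'],o['time_s'],o['wrist_force'])
for n in('top','side'):
    c=ctrl.camera(n);cv2.imwrite(f'pics/{n}.png',c['frame']);np.savez(f'{n}.npz',**c)
    print(n,c['fx'],c['fy'],c['cx'],c['cy'],c['k1'],c['xyz'],c['rotation'])
E
```

```text
[ 0.2157583  -0.53237523  0.23034765] [-9.13228497e-04  9.81551353e-01  1.91196514e-01  2.15557149e-05] 0.0 [-0.50714767 -0.46948939  0.46517243]
top 450.98905503003374 450.98905503003374 259.54048253454164 197.81021707861171 0.001257712132342828 [ 0.50598374 -0.15427759  0.91744201] [ 0.04353258 -0.70253878  0.70939558 -0.03608459]
side 411.4789104896862 411.4789104896862 257.0970585186245 192.67488141177 0.015966409782211224 [ 0.65804697 -0.9003565   0.50880801] [-0.49702197  0.86641523  0.04561912 -0.01458433]
```

View pics/top.png

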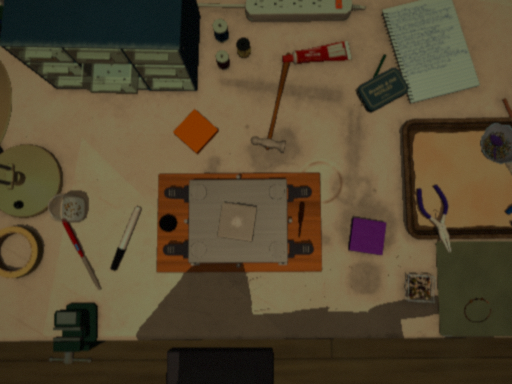

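View pics/side.png

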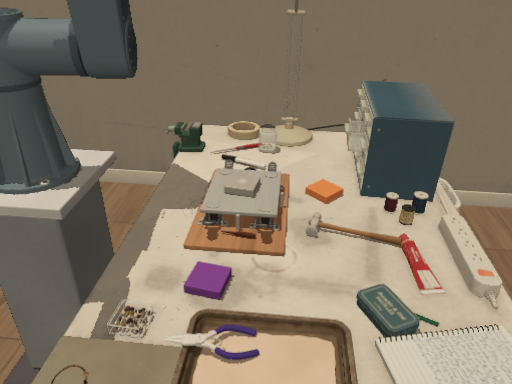

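The top view shows the board at about (158–321, 173–272) and the plate at (190–288, 180–263). Three things are block-shaped: grey on the plate at (238,221), orange at (196,131) and purple at (367,235). Only the grey one is the bench block. The tabs are dark, at (177,192), (177,248), (300,192) and (300,248). The cap is at (168,222) and the scriber at (301,218). Next I'll measure the board and check a close crop.

```bash
cat > h.py <<'E'
import numpy as np,cv2
from scipy.spatial.transform import Rotation as R
def world(c,px,z):
    px=np.atleast_2d(np.array(px,float)); K=np.array([[c['fx'],0,c['cx']],[0,c['fy'],c['cy']],[0,0,1]])
    s=cv2.undistortPoints(px[:,None],K,np.array([float(c['k1']),0,0,0]))[:,0]
    q=np.asarray(c['rotation']); r=R.from_quat(np.r_[q[1:],q[0]]) if q.size==4 else R.from_matrix(q)
    d=r.apply(np.c_[s,np.ones(len(s))]); o=np.asarray(c['xyz']); return o+d*((z-o[2])/d[:,2])[:,None]
E
python3 - <<'E'
from h import *
c=dict(np.load('top.npz')); f=c['frame']
hsv=cv2.cvtColor(f,cv2.COLOR_BGR2HSV)
roi=np.zeros(f.shape[:2],np.uint8);roi[160:285,145:335]=1
def box(m,z,n):
    cs,_=cv2.findContours(m,cv2.RETR_EXTERNAL,cv2.CHAIN_APPROX_NONE);k=max(cs,key=cv2.contourArea)
    b=cv2.minAreaRect(k);p=cv2.boxPoints(b);w=world(c,p,z)
    e=[w[1]-w[0],w[2]-w[1]];print(n,b,'\n',w.round(4)[:,:2].tolist(),w.mean(0).round(4),[np.linalg.norm(x).round(4) for x in e],[np.arctan2(x[1],x[0]).round(4) for x in e])
m=((hsv[...,0]<16)&(hsv[...,1]>130)&(hsv[...,2]>60)).astype(np.uint8)*roi
box(m,.012,'board')
m=((hsv[...,1]<70)&(hsv[...,2]>70)).astype(np.uint8)*roi; m[:176]=0;m[268:]=0;m[:,:182]=0;m[:,294:]=0
m=cv2.morphologyEx(m,cv2.MORPH_OPEN,np.ones((5,5)))
box(m,.052,'plate')
cv2.imwrite('pics/crop.png',cv2.resize(f[165:280,150:330],None,fx=4.4,fy=4.4,interpolation=cv2.INTER_CUBIC))
E
```

```text
board ((239.0, 222.0), (100.0, 164.0), 90.0) 
 [[0.6636, 0.0634], [0.6599, -0.2705], [0.4593, -0.2656], [0.4621, 0.0601]] [ 0.5612 -0.1032  0.012 ] [np.float64(0.3339), np.float64(0.2006)] [np.float64(-1.5818), np.float64(3.1172)]Traceback (most recent call last):
  File "<stdin>", line 13, in <module>
  File "<stdin>", line 6, in box
ValueError: max() iterable argument is empty
```

Run:
```python
from h import *
c=dict(np.load('top.npz')); f=c['frame'];hsv=cv2.cvtColor(f,cv2.COLOR_BGR2HSV)
m=((hsv[...,0]<16)&(hsv[...,1]>130)&(hsv[...,2]>60))
# board edges at subset rows/cols
def edges(m,z,rows,cols,cc):
    out={}
    L=[];Rr=[];T=[];B=[]
    for r in rows:
        x=np.where(m[r,150:330])[0]+150; L.append((x[0]-.5,r));Rr.append((x[-1]+.5,r))
    for k in cols:
        y=np.where(m[165:280,k])[0]+165; T.append((k,y[0]-.5));B.append((k,y[-1]+.5))
    L,Rr,T,B=[world(c,p,z)[:,:2] for p in(L,Rr,T,B)]
    fx=lambda P:np.polyfit(P[:,1]-cc[1],P[:,0],1)   # x as fn of y
    fy=lambda P:np.polyfit(P[:,0]-cc[0],P[:,1],1)
    print('T',fx(T),'B',fx(B),'L',fy(L),'R',fy(Rr))
edges(m,.012,range(180,266),range(165,316),(.561,-.103))
print(hsv[210,200],hsv[250,270],hsv[221,238],hsv[200,312])
# plate by depth: world z of each pixel
v,u=np.mgrid[165:280,150:330]
P=world(c,np.c_[u.ravel(),v.ravel()].astype(float),0.)
o=c['xyz'];
q=c['rotation'];Rw=R.from_quat(np.r_[q[1:],q[0]]).as_matrix()
d=P-o; zc=d@Rw[:,2]; W=o+d*(c['z_map'][165:280,150:330].ravel()/zc)[:,None]
H=W[:,2].reshape(v.shape)
for n,lo,hi in(('plate+',.04,.2),('block',.063,.085)):
    M=((H>lo)&(H<hi)).astype(np.uint8);M=cv2.morphologyEx(M,cv2.MORPH_OPEN,np.ones((9,9)))
    k=max(cv2.findContours(M,0,1)[0],key=cv2.contourArea);b=cv2.minAreaRect(k);p=np.array(cv2.boxPoints(b))+[150,165]
    w=world(c,p,.052 if n[0]=='p' else .071);print(n,w[:,:2].round(4).tolist(),w.mean(0),np.median(H[M>0]),b)
cv2.imwrite('pics/crop.png',cv2.convertScaleAbs(cv2.resize(f[165:280,150:330],None,fx=4.4,fy=4.4,interpolation=cv2.INTER_CUBIC),alpha=1.5))
```

```text
T [0.00388044 0.66103848] B [0.36472964 0.52337636] L [-0.00068901  0.06159312] R [ 0.00424482 -0.26732791]
[ 19  86 101] [ 20  81 101] [ 20  83 126] [ 13 223  96]
plate+ [[0.6422, -0.0069], [0.6401, -0.1992], [0.4807, -0.1966], [0.4824, -0.0083]] [ 0.56133644 -0.10273454  0.052     ] 0.053662498045442986 ((87.5, 55.5), (83.0, 99.0), 90.0)
block [[0.5306, -0.065], [0.5957, -0.0738], [0.5859, -0.1399], [0.5211, -0.1305]] [ 0.55832739 -0.10230473  0.071     ] 0.0722115946493328 ((86.6217041015625, 56.10750961303711), (35.30958557128906, 34.90424728393555), 7.765166759490967)
```

View pics/crop.png

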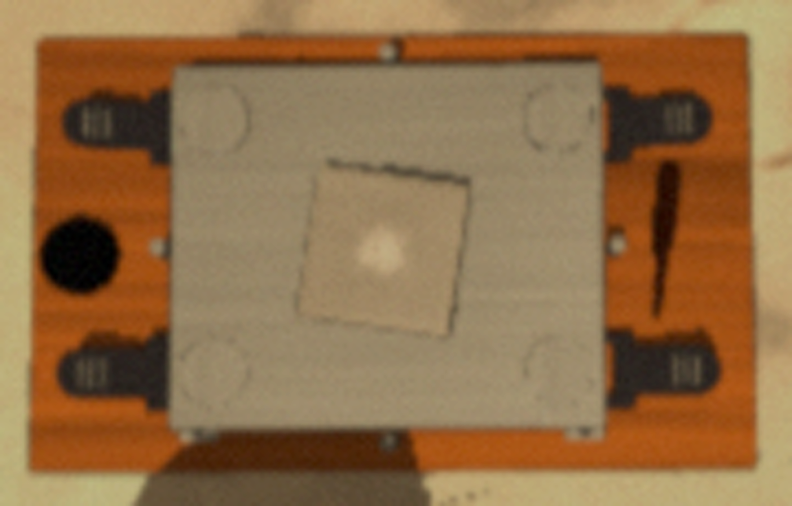

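The plate is centred at about (0.561, −0.103) with yaw near 0. That puts the bosses at x 0.616/0.506 and y −0.028/−0.178. I'll move towards the front right boss first.

Emit:
jog_arm(
  series=[
    [[36, -20, 4, 0, 0, 0, 0], [36, -20, 4, 0, 0, 0, 0], [36, -20, 4, 0, 0, 0, 0], [36, -20, 4, 0, 0, 0, 0], [36, -20, 4, 0, 0, 0, 0], [36, -20, 4, 0, 0, 0, 0], [36, -20, 4, 0, 0, 0, 0], [36, -20, 4, 0, 0, 0, 0], [36, -20, 4, 0, 0, 0, 0], [36, -20, 4, 0, 0, 0, 0]],
  ],
)

```text
time_s: 1.1
eef_pos: [0.4751, -0.2108, 0.1909]
eef_rot: [-0.0, 0.982, 0.191, -0.0]
wrist_force: [1.1, -0.3, -0.1]
opening: 0.001
grasp_force: 0.0
```

Emit:
jog_arm(
  series=[
    [[0, 0, 15, 0, 0, 0.128, 0], [0, 0, 15, 0, 0, 0.128, 0], [0, 0, 15, 0, 0, 0.128, 0], [10, -11, 15, 0, 0, 0, 0], [10, -11, 15, 0, 0, 0, 0], [11, -11, 15, 0, 0, 0, 0], [0, 0, 15, 0, 0, 0, 0], [0, 0, 15, 0, 0, 0, 0], [0, 0, 4, 0, 0, 0, 0], [0, 0, 0, 0, 0, 0, 0]],
  ],
)

```text
time_s: 2.1
eef_pos: [0.5048, -0.179, 0.0665]
eef_rot: [-0.001, 1.0, 0.0, -0.001]
wrist_force: [0.4, -0.4, -0.3]
opening: 0.001
grasp_force: 0.0
```

Run:
```python
from bench import ctrl
import cv2
o=ctrl.get_obs();print(o['eef_pos'],o['eef_rot'],o['wrist_force'])
for n in('wrist',):
    c=ctrl.camera(n);cv2.imwrite('pics/w1.png',cv2.convertScaleAbs(c['frame'],alpha=1.4))
```

```text
[ 0.50476023 -0.1790319   0.06650291] [-5.59091071e-04  9.99999402e-01  3.80879712e-04 -8.59402819e-04] [ 0.40351064 -0.41166255 -0.3246383 ]
```

View pics/w1.png

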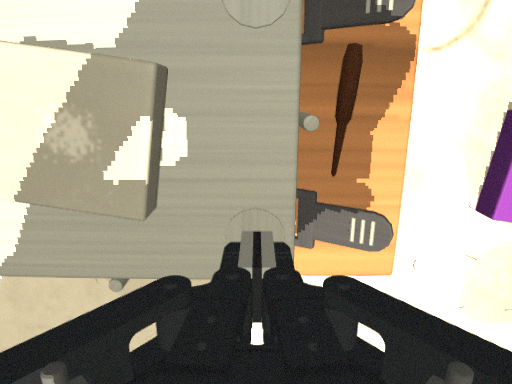

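The wrist view shows the closed fingertips over the front right boss (about (256,240)) and clear of the block. Now I press gently.

Emit:
jog_arm(
  series=[
    [[0, 0, 4, 0, 0, 0, 0], [0, 0, 4, 0, 0, 0, 0], [0, 0, 3, 0, 0, 0, 0], [0, 0, 1, 0, 0, 0, 0], [0, 0, 1, 0, 0, 0, 0], [0, 0, 1, 0, 0, 0, 0], [0, 0, 0.5, 0, 0, 0, 0], [0, 0, 0.5, 0, 0, 0, 0], [0, 0, 0, 0, 0, 0, 0], [0, 0, 0, 0, 0, 0, 0]],
  ],
)

```text
time_s: 3.15
eef_pos: [0.5056, -0.1795, 0.0533]
eef_rot: [0.0, 1.0, 0.001, -0.0]
wrist_force: [-3.6, 1.2, 8.9]
opening: 0.001
grasp_force: 4.6
```

Front right is hard: 8.9 N at z 53.3 mm. Next is rear right.

Emit:
jog_arm(
  series=[
    [[0, 0, -8, 0, 0, 0, 0], [0, 0, -8, 0, 0, 0, 0], [36, 0, 0, 0, 0, 0, 0], [37, 0, 0, 0, 0, 0, 0], [37, 0, 0, 0, 0, 0, 0], [0, 0, 6, 0, 0, 0, 0], [0, 0, 5, 0, 0, 0, 0], [0, 0, 3, 0, 0, 0, 0], [0, 0, 2, 0, 0, 0, 0], [0, 0, 0, 0, 0, 0, 0]],
  ],
)

```text
time_s: 4.15
eef_pos: [0.6144, -0.1791, 0.0523]
eef_rot: [-0.0, 1.0, 0.0, -0.001]
wrist_force: [-2.2, 2.1, 3.8]
opening: 0.001
grasp_force: 1.4
```

Emit:
jog_arm(
  series=[
    [[0, 0, 1, 0, 0, 0, 0], [0, 0, 1, 0, 0, 0, 0], [0, 0, 0, 0, 0, 0, 0], [0, 0, 0, 0, 0, 0, 0], [0, 0, 0, 0, 0, 0, 0], [0, 0, 0, 0, 0, 0, 0], [0, 0, 0, 0, 0, 0, 0], [0, 0, 0, 0, 0, 0, 0], [0, 0, 0, 0, 0, 0, 0], [0, 0, 0, 0, 0, 0, 0]],
  ],
)

```text
time_s: 5.15
eef_pos: [0.6151, -0.1794, 0.0506]
eef_rot: [0.0, 1.0, 0.0, -0.0]
wrist_force: [-4.8, 1.0, 5.7]
opening: 0.002
grasp_force: 2.7
```

Emit:
jog_arm(
  series=[
    [[0, 0, 1, 0, 0, 0, 0], [0, 0, 1, 0, 0, 0, 0], [0, 0, 0, 0, 0, 0, 0], [0, 0, 0, 0, 0, 0, 0], [0, 0, 0, 0, 0, 0, 0], [0, 0, 0, 0, 0, 0, 0], [0, 0, 0, 0, 0, 0, 0], [0, 0, 0, 0, 0, 0, 0], [0, 0, 0, 0, 0, 0, 0], [0, 0, 0, 0, 0, 0, 0]],
  ],
)

```text
time_s: 6.15
eef_pos: [0.6153, -0.1795, 0.0493]
eef_rot: [0.0, 1.0, 0.0, -0.0]
wrist_force: [-5.5, 1.0, 8.7]
opening: 0.001
grasp_force: 4.5
```

Rear right sinks (49.3 mm at 8.7 N), so it is the rocking corner. I'll go up and out to its tab, keeping away from the scriber.

Emit:
jog_arm(
  series=[
    [[0, 0, -9, 0, 0, 0, 0], [0, 0, -9, 0, 0, 0, 0], [0, 0, -10, 0, 0, 0, 0], [1, 15, 0, 0, 0, 0, 0], [1, 15, 0, 0, 0, 0, 0], [1, 15, 0, 0, 0, 0, 0], [0, 0, 10, 0, 0, 0, 0], [0, 0, 10, 0, 0, 0, 0], [0, 0, 0, 0, 0, 0, 0], [0, 0, 0, 0, 0, 0, 0]],
  ],
)

```text
time_s: 7.15
eef_pos: [0.6177, -0.2234, 0.055]
eef_rot: [-0.001, 1.0, 0.001, -0.001]
wrist_force: [-0.4, -0.5, 0.7]
opening: -0.003
grasp_force: 0.0
```

Run:
```python
from bench import ctrl
import cv2
c=ctrl.camera('wrist');cv2.imwrite('pics/w2.png',cv2.convertScaleAbs(c['frame'],alpha=1.4))
```

```text
(no output)
```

View pics/w2.png

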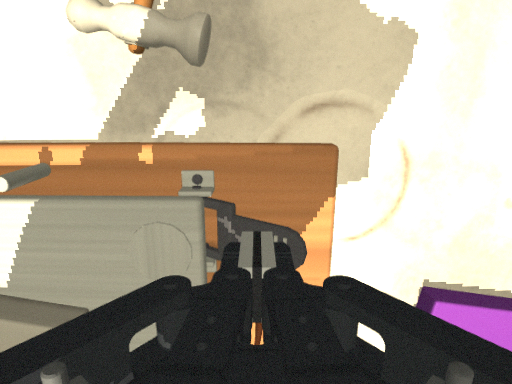

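The fingertips (257,240) are over the rear right tab, clear of the plate edge at column 207. Pressing down.

Emit:
jog_arm(
  series=[
    [[0, 0, 5, 0, 0, 0, 0], [0, 0, 5, 0, 0, 0, 0], [0, 0, 5, 0, 0, 0, 0], [0, 0, 4, 0, 0, 0, 0], [0, 0, 4, 0, 0, 0, 0], [0, 0, 4, 0, 0, 0, 0], [0, 0, 3, 0, 0, 0, 0], [0, 0, 2, 0, 0, 0, 0], [0, 0, 2, 0, 0, 0, 0], [0, 0, 0, 0, 0, 0, 0]],
  ],
)

```text
time_s: 8.2
eef_pos: [0.6183, -0.2242, 0.0219]
eef_rot: [-0.0, 1.0, 0.0, -0.0]
wrist_force: [0.0, 0.3, 0.6]
opening: 0.001
grasp_force: 0.0
```

Emit:
jog_arm(
  series=[
    [[0, 0, 1, 0, 0, 0, 0], [0, 0, 1, 0, 0, 0, 0], [0, 0, 1, 0, 0, 0, 0], [0, 0, 1, 0, 0, 0, 0], [0, 0, 1, 0, 0, 0, 0], [0, 0, 1, 0, 0, 0, 0], [0, 0, 0, 0, 0, 0, 0], [0, 0, 0, 0, 0, 0, 0], [0, 0, 0, 0, 0, 0, 0], [0, 0, 0, 0, 0, 0, 0]],
  ],
)

```text
time_s: 9.2
eef_pos: [0.6185, -0.2244, 0.0183]
eef_rot: [0.0, 1.0, 0.001, -0.0]
wrist_force: [-7.8, 2.1, 15.1]
opening: 0.001
grasp_force: 7.5
```

At its stop (18.3 mm, 15 N). Back up and over to the boss.

Emit:
jog_arm(
  series=[
    [[0, 0, -10, 0, 0, 0, 0], [0, 0, -15, 0, 0, 0, 0], [0, 0, -20, 0, 0, 0, 0], [0, 0, -15, 0, 0, 0, 0], [-1, -15, 0, 0, 0, 0, 0], [-1, -15, 0, 0, 0, 0, 0], [-1, -15, 0, 0, 0, 0, 0], [0, 0, 8, 0, 0, 0, 0], [0, 0, 4, 0, 0, 0, 0], [0, 0, 0, 0, 0, 0, 0]],
  ],
)

```text
time_s: 10.2
eef_pos: [0.6145, -0.179, 0.0625]
eef_rot: [-0.001, 1.0, 0.001, -0.001]
wrist_force: [0.7, -0.0, -0.1]
opening: -0.002
grasp_force: 0.0
```

Run:
```python
from bench import ctrl
import cv2
c=ctrl.camera('wrist');cv2.imwrite('pics/w3.png',cv2.convertScaleAbs(c['frame'],alpha=1.4))
```

```text
(no output)
```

View pics/w3.png

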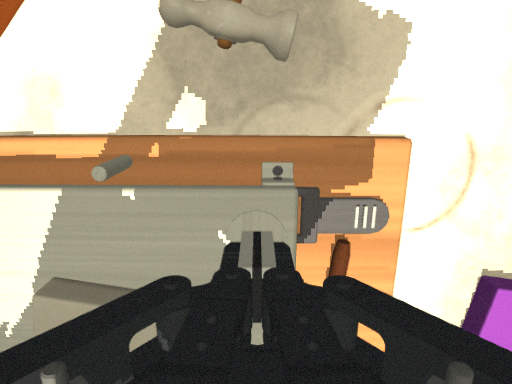

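The tab at (355,215) is now flat, the scriber looks undisturbed and the fingers are over the boss. Pressing again.

Emit:
jog_arm(
  series=[
    [[0, 0, 4, 0, 0, 0, 0], [0, 0, 3, 0, 0, 0, 0], [0, 0, 2, 0, 0, 0, 0], [0, 0, 1, 0, 0, 0, 0], [0, 0, 1, 0, 0, 0, 0], [0, 0, 1, 0, 0, 0, 0], [0, 0, 0.5, 0, 0, 0, 0], [0, 0, 0.5, 0, 0, 0, 0], [0, 0, 0, 0, 0, 0, 0], [0, 0, 0, 0, 0, 0, 0]],
  ],
)

```text
time_s: 11.25
eef_pos: [0.6155, -0.1795, 0.0526]
eef_rot: [0.0, 1.0, 0.001, 0.0]
wrist_force: [-3.9, 1.0, 7.8]
opening: 0.0
grasp_force: 4.2
```

Emit:
jog_arm(
  series=[
    [[0, 0, 1, 0, 0, 0, 0], [0, 0, 0.5, 0, 0, 0, 0], [0, 0, 0, 0, 0, 0, 0], [0, 0, 0, 0, 0, 0, 0], [0, 0, 0, 0, 0, 0, 0], [0, 0, 0, 0, 0, 0, 0], [0, 0, 0, 0, 0, 0, 0], [0, 0, 0, 0, 0, 0, 0], [0, 0, 0, 0, 0, 0, 0], [0, 0, 0, 0, 0, 0, 0]],
  ],
)

```text
time_s: 12.25
eef_pos: [0.6156, -0.1795, 0.0524]
eef_rot: [0.0, 1.0, 0.001, 0.0]
wrist_force: [-8.0, 2.5, 16.6]
opening: -0.0
grasp_force: 8.3
```

Firm: 52.4 mm at 16.6 N. I'll retreat straight up and check before handing in.

Emit:
jog_arm(
  series=[
    [[0, 0, -5, 0, 0, 0, 0], [0, 0, -10, 0, 0, 0, 0], [0, 0, -15, 0, 0, 0, 0], [0, 0, -20, 0, 0, 0, 0], [0, 0, -20, 0, 0, 0, 0], [0, 0, -20, 0, 0, 0, 0], [-15, 0, -15, 0, 0, 0, 0], [-15, 0, -10, 0, 0, 0, 0], [0, 0, 0, 0, 0, 0, 0], [0, 0, 0, 0, 0, 0, 0]],
  ],
)

```text
time_s: 13.25
eef_pos: [0.5859, -0.1796, 0.1657]
eef_rot: [0.0, 1.0, 0.0, 0.001]
wrist_force: [-0.3, 0.1, -0.1]
opening: -0.001
grasp_force: 0.0
```

Run:
```python
from bench import ctrl
import cv2
c=ctrl.camera('side');cv2.imwrite('pics/s2.png',cv2.convertScaleAbs(cv2.resize(c['frame'][150:255,180:300],None,fx=5,fy=5,interpolation=cv2.INTER_CUBIC),alpha=1.2))
```

```text
(no output)
```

View pics/s2.png

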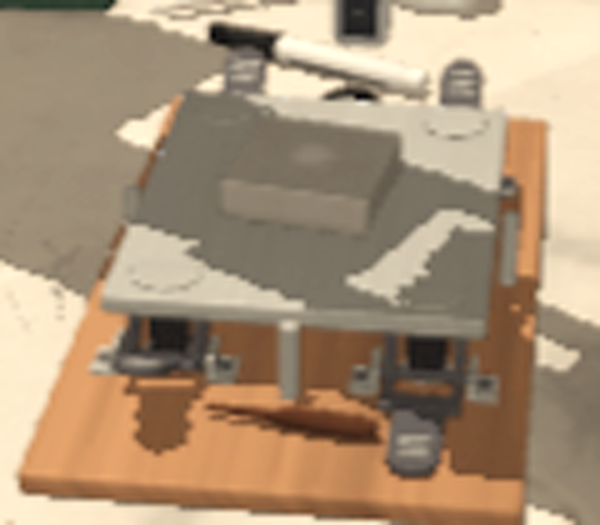

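The rear right tab at crop (415,445) lies flat. The front right tab (150,360) and both left tabs (245,70) and (462,80) are up. The plate is level, and the block and scriber are in place.

```bash
python3 -c "
from bench import ctrl
print(ctrl.hand_in())"
```

```text
the job is handed in; nothing more can be done
None
```

The rocking corner was rear right: its shim is now pressed flat, it held firm at 16.6 N on the re-press, the other three shims are still up, and the job is handed in (no verdict was returned).

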